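# Pin the support ring to the stand

### The arm

A 7-joint arm with a two-finger parallel gripper is mounted at the origin on the work surface. World frame = base frame: x ahead of the robot, y to its left, z up, the work surface at z = 0. Lengths are in m, angles in rad, forces in N, time in s.
With the tool pointing down it reaches from about 0.425 to 0.95 m from the base axis. Payload 4.7 kg.
Tool frame: the origin (TCP) lies midway between the tips of the shut fingers; the grasp point (between the pads) lies 19 mm behind it; y points along the fingers, z is the direction in which the jaws open and shut, and the axes are right-handed (so a half turn about y gives the same grasp; the last joint's range is limited). The gripper opens to 87 mm and grips with 3 to 60 N. Pads are 19 mm wide; open, the fingers measure 117 mm over their backs; the gripper's body (75 mm by 190 mm) begins 51 mm behind the grasp point.
Start: joints at [-1.16, 0.469, -0.049, 1.532, 0.024, 1.141, -0.082], TCP at [0.287, 0.611, 0.223] pointing down, gripper open.
Joint ranges: [-2.59, 2.59], [-0.33, 1.99], [-1.39, 1.29], [0.1, 2.45], [-1.04, 4.18], [0.21, 1.99], [-2.66, 2.66]. Speed limits (rad/s): [2.57, 2.57, 3.14, 3.14, 3.14, 3.14, 3.14].

### API

Orientations are given as [roll, pitch, yaw] about the fixed x, y, z axes, in that order (R = Rz(yaw) Ry(pitch) Rx(roll)).
In Python, from workcell import r, viewer, close_job gives the robot as it stands.
- The arm moves only by the tool carry_out, never from a script. Its argument "moves" is a list of rows, each a list of 3 entries, a list of its own where there are three numbers: the shift along the tool's x, y, z in mm, then the turn, a rotation vector about the tool's x, y, z in rad, then the closure, from 0 (fully open) to 1 (shut). In form: [[[x, y, z], [rx, ry, rz], grip], ...]. A call has 1 to 10 rows; each row is the pose to reach, as a shift and turn from the pose measured when the call began, along the tool's axes at that moment; what a row does not reach only later rows make up. A row lasts 1/8 s, in which the tool goes at most 62.5 mm and 10.7 degrees, less where a joint would pass 70% of its speed; a pose out of reach is approached as far as the arm can. A call with a gripper value outside its range is refused whole. The fingers move at their own pace and stop on an object; "newtons" is the grip in N (left out, the last holds). Time passes only in rows, so rows that repeat a pose let the fingers close. It gives the time, the measured TCP pose, the force and the opening at its end, in the units of the state.
- r.observe(): the state, without advancing time (a new reading comes with each control period).
- viewer.read_camera(name): name is "scene" or "top" or "wrist"; returns the picture (384x512x3 uint8, red, green, blue); there is no depth.
- viewer.calibration(name): a dict with "intrinsics" (3x3 intrinsics, pixels), "view" (4x4, takes a point from world to camera coordinates); the wrist camera has in their place "T_tool_cam" (4x4, takes a point from camera to tool coordinates, whose origin is the TCP and whose axes are the tool frame's). Camera axes: x right, y down, z forward; pixel columns grow to the right and rows downward; lengths in m; the calibration is good to about 2 mm. A picture is of the moment at which its call begins: read the wrist's pose just before it. calibration takes no time and is no camera call.
- close_job(): hands the job in, once; it reports no verdict.
The state is a dict: "t": time; "joint_pos": joint angles; "qd": joint speeds; "joint_torque": joint torques, N m; "eef_pos": TCP position; "eef_rot": TCP orientation; "ft_force": force on the tool from outside, world axes, zero at the start; "ft_torque": the same for the moment, N m; "finger_gap": finger opening in m.
Only numpy, scipy, OpenCV 4.12 (cv2) and the standard library are available. Lean on these libraries where they do the work, as an engineer would, in place of code of your own. Each camera call takes 0.05 s, during which the arm holds its last target.

### The job

Push the support ring's bar all the way into the bracket on the yellow stand, until its stop collar meets the bracket and the holes line up. Then take the red-handled locking pin and push it down through the bracket and the bar until its handle sits on the bracket, and let go. Leave the blue pin, the flask and the beaker where they are.

Things in the scene. Friction and masses are not known exactly. Their poses are not given: they have to be found in the camera images.
- stand: Low yellow stand, fixed: base 140 (x) x 240 (y) mm, 24 mm high; origin at the centre of its underside, y along its length, z up. On it, centred at x = 0, y = +80 mm, an aluminium C-shaped bracket, 56 (x) x 50 (y) mm, top 80 mm above the table: an upper lug (z 68 to 80 mm) and a lower lug (z 40 to 52 mm), joined by a wall on the +x side. The ring's bar slides between them along y.
- bracket_hole (a point): Centre of the bracket's 13 mm vertical hole at its top face, 80 mm above the table; axes as the stand's. The hole runs through both lugs. Just below the lower lug two sprung balls reach into the pin's way: under its own weight the pin tends to stop up to 9 mm short of home, and from there it needs a push of 3 to 10 N; once home it stays by itself.
- ring_bar (a joint): How far the ring's bar is pulled out, m: 0 = home (dark stop collar against the bracket, the bar's own 13 mm hole exactly under the bracket's), at most 0.09. It slides along the stand's y axis, outwards to -y, with about 2 N friction, and stays where it is left.
- push_tab (a point): Middle of the outer face of the black upright plate at the outer end of the support ring, 70 mm above the table. Plate 40 mm wide, 44 mm high (48 to 92 mm above the table), 6 mm thick; moves with the bar; axes as the stand's. Pushing it towards the stand's +y sends the bar home. Next to it lies the flat dark ring, 100 mm across, 10 mm thick, its middle 60 mm above the table.
- red_handle (a point): Centre of the locking pin's red handle, a cylinder 20 mm across, 44 mm tall. Below it a 10 mm steel shank, 52 mm long, with a tapered tip; about 80 g. z runs along the pin, away from the tip. It stands upright in a fixed wooden block 50 x 50 x 60 mm, handle resting on the block's top, and lifts straight out.
- red_tip (a point): Tip of the red pin, on its axis, 74 mm below the handle's centre; same axes as red_handle.
- blue_handle (a point): Centre of the blue handle (26 mm across, 44 mm tall) of another pin, too thick for this bracket, upright in a like holder. Not to be used.
- flask_center (a point): Middle height of a conical glass flask, 72 mm across, 104 mm tall. Leave it alone.
- beaker_center (a point): Middle height of a glass beaker, 68 mm across, 85 mm tall. Leave it alone.

How it is judged:
On the way:
1. the ring's bar is pushed home (value of joint ring_bar below 0.006 m), for 0.2 s.
At the end, for the whole second after the job is handed in: The bar is home (within 4 mm of its stop) and the red pin stands upright (within 0.13 rad) through both lugs and the bar, its handle on the bracket: tip at least 48 mm below the bracket's top face (52 mm when fully home), handle within 6 mm of the hole's axis, released (value of joint ring_bar below 0.004 m and z of red_tip in the frame of bracket_hole below -0.048 m and horizontal distance between red_handle and bracket_hole below 0.006 m and angle between the z axis of red_handle and the z axis of bracket_hole, either way round below 0.13 rad); the robot touches nothing.
It fails at once if the blue pin is moved by more than 25 mm (distance of blue_handle from where it was at the start of the episode above 0.025 m).
It fails at once if the flask is moved by more than 25 mm or knocked over (distance of flask_center from where it was at the start of the episode above 0.025 m).
It fails at once if the beaker is moved by more than 25 mm or knocked over (distance of beaker_center from where it was at the start of the episode above 0.025 m).
It also fails if it takes over 64 s, if anything falls off the work surface, if the arm or the gripper's body presses on something with over 40 N, if the wrist force passes 120 N, or if a joint passes its speed limit or range.

## Working session

There is one attempt and no reset: what is moved stays moved. The work goes in short steps, Python scripts to look and compute and a tool call to move; the robot and the scene stay as the last step left them, time stands still between calls to the robot, and variables do not carry over. Pictures are saved under pics/ and viewed, and the job is handed in when it is done.

Besides the shell and the picture viewer there is one more tool, called after ">>>" in YAML: its name, and indented under it one key for each argument. carry_out: Moves the arm, as the interface text tells. Its arguments: {"type":"object","properties":{"moves":{"type":"array","items":{"type":"array"}},"newtons":{"type":"number"}},"required":["moves"]}

```bash
mkdir -p pics; ls
python3 - <<'E'
from workcell import r, viewer
import cv2,numpy as np
np.set_printoptions(precision=4,suppress=True)
s=r.observe()
for k in s: print(k,s[k])
for n in ["scene","top","wrist"]:
    im=viewer.read_camera(n); cv2.imwrite(f"pics/{n}0.png",im[:,:,::-1]); np.save(f"pics/{n}0.npy",im)
    print(n,viewer.calibration(n))
E
```

```text
pics
t 0.0
joint_pos [-1.1599  0.4694 -0.0486  1.5337  0.0241  1.141  -0.0823]
qd [-0.0006 -0.0003 -0.0019  0.0004 -0.0011 -0.0007 -0.0012]
joint_torque [ -0.     -50.7966  -0.081  -23.6155  -0.0615   0.038    0.0002]
eef_pos [0.2871 0.6102 0.2215]
eef_rot [-1.5727 -0.0001 -0.4397]
ft_force [ 0.2174 -0.2184  0.6942]
ft_torque [ 0.0298 -0.0118 -0.0066]
finger_gap 0.08700531518730342
scene {'intrinsics': array([[447.4207,   0.    , 259.9661],
       [  0.    , 447.4207, 189.2871],
       [  0.    ,   0.    ,   1.    ]]), 'view': array([[-0.8129,  0.5822,  0.0144,  0.5773],
       [ 0.4963,  0.7055, -0.5058, -0.2081],
       [-0.3046, -0.4041, -0.8625,  1.2776],
       [ 0.    ,  0.    ,  0.    ,  1.    ]])}
top {'intrinsics': array([[389.5819,   0.    , 254.0039],
       [  0.    , 389.5819, 188.2672],
       [  0.    ,   0.    ,   1.    ]]), 'view': array([[ 0.0286, -0.9996, -0.0073, -0.0898],
       [-0.9822, -0.0268, -0.1858,  0.6313],
       [ 0.1855,  0.0124, -0.9826,  0.8029],
       [ 0.    ,  0.    ,  0.    ,  1.    ]])}
wrist {'intrinsics': array([[269.5461,   0.    , 255.9338],
       [  0.    , 269.5461, 194.7197],
       [  0.    ,   0.    ,   1.    ]]), 'T_tool_cam': array([[ 0.0003,  0.9544,  0.2984, -0.0812],
       [-0.0001, -0.2984,  0.9544, -0.1621],
       [ 1.    , -0.0003,  0.    , -0.0002],
       [ 0.    ,  0.    ,  0.    ,  1.    ]])}
```

View pics/scene0.png

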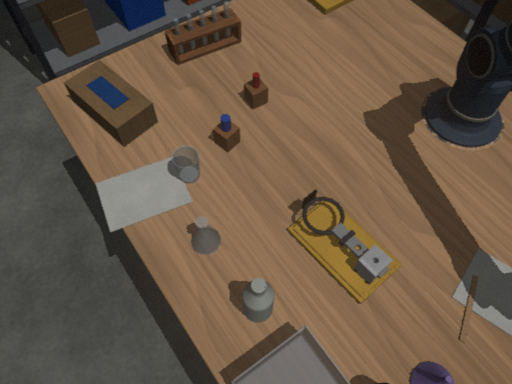

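View pics/top0.png

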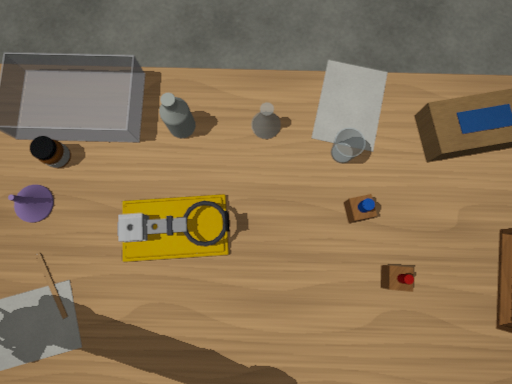

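View pics/wrist0.png

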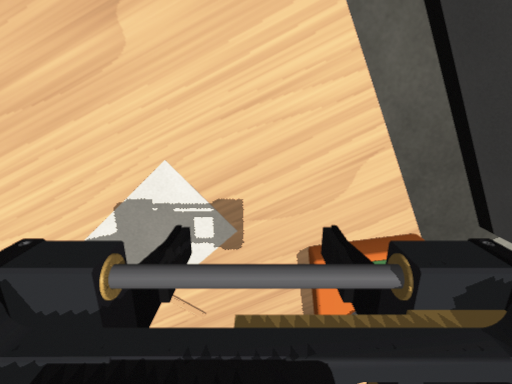

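```bash
cat > h.py <<'E'
import numpy as np, cv2
from workcell import r, viewer
from scipy.spatial.transform import Rotation as R
np.set_printoptions(precision=4,suppress=True)
def ray(n,px,s=None):
    c=viewer.calibration(n); K=c["intrinsics"]
    if n=="wrist":
        T=np.eye(4);T[:3,:3]=R.from_euler('xyz',s["eef_rot"]).as_matrix();T[:3,3]=s["eef_pos"]
        V=T@c["T_tool_cam"]
    else: V=np.linalg.inv(c["view"])
    d=V[:3,:3]@np.linalg.inv(K)@np.array([px[0],px[1],1.]); return V[:3,3],d/np.linalg.norm(d)
def onz(n,px,z,s=None):
    o,d=ray(n,px,s); return o+d*(z-o[2])/d[2]
def tri(*rs):
    A=sum(np.eye(3)-np.outer(d,d) for o,d in rs); b=sum((np.eye(3)-np.outer(d,d))@o for o,d in rs)
    p=np.linalg.solve(A,b); return p,[np.linalg.norm(np.cross(p-o,d)) for o,d in rs]
def proj(n,p,s=None):
    c=viewer.calibration(n);K=c["intrinsics"]
    if n=="wrist":
        T=np.eye(4);T[:3,:3]=R.from_euler('xyz',s["eef_rot"]).as_matrix();T[:3,3]=s["eef_pos"]
        V=np.linalg.inv(T@c["T_tool_cam"])
    else: V=c["view"]
    q=K@(V[:3,:3]@p+V[:3,3]); return q[:2]/q[2]
def blobs(im,lo,hi,mina=15):
    hsv=cv2.cvtColor(im,cv2.COLOR_RGB2HSV); m=cv2.inRange(hsv,np.array(lo),np.array(hi))
    n,l,st,c=cv2.connectedComponentsWithStats(m)
    return m,[(c[i],st[i]) for i in range(1,n) if st[i][4]>=mina]
E
python3 - <<'E'
from h import *
for n in ["top","scene"]:
    im=np.load(f"pics/{n}0.npy")
    for nm,lo,hi in [("red",(0,180,60),(6,255,255)),("blue",(110,150,60),(130,255,255)),("yel",(20,180,80),(32,255,255))]:
        m,b=blobs(im,lo,hi)
        for c,s in b:
            print(n,nm,c,s)
        if nm=="yel":
            k=max(b,key=lambda x:x[1][4]);n_,l=cv2.connectedComponents(m)
            cn=max(cv2.findContours(m,cv2.RETR_EXTERNAL,cv2.CHAIN_APPROX_NONE)[0],key=cv2.contourArea)
            print(cv2.minAreaRect(cn))
    if n=="top": cv2.imwrite("pics/topc.png",cv2.resize(im[180:275,110:240],None,fx=6,fy=6,interpolation=cv2.INTER_CUBIC)[:,:,::-1])
    else: cv2.imwrite("pics/scenec.png",cv2.resize(im[180:305,280:405],None,fx=4.7,fy=4.7,interpolation=cv2.INTER_CUBIC)[:,:,::-1])
E
```

```text
top red [405.5926 278.4   ] [397 274  17  10 135]
top yel [168.8682 205.1529] [ 122  194  104   25 1419]
top yel [204.4098 223.0374] [ 187  206   36   36 1042]
top yel [154.5333 226.1333] [153 224   4   5  15]
top yel [170.659  247.7582] [ 122  231  107   31 2047]
((174.53848266601562, 245.07044982910156), (25.66085433959961, 106.44377899169922), 86.14319610595703)
scene red [256.1212  76.9091] [253  73   6  12  33]
scene blue [141.6604  11.4709] [120   0  45  31 739]
scene blue [224.9091 117.8636] [221 115   8   7  44]Traceback (most recent call last):
  File "<stdin>", line 9, in <module>
ValueError: max() iterable argument is empty
```

View pics/topc.png

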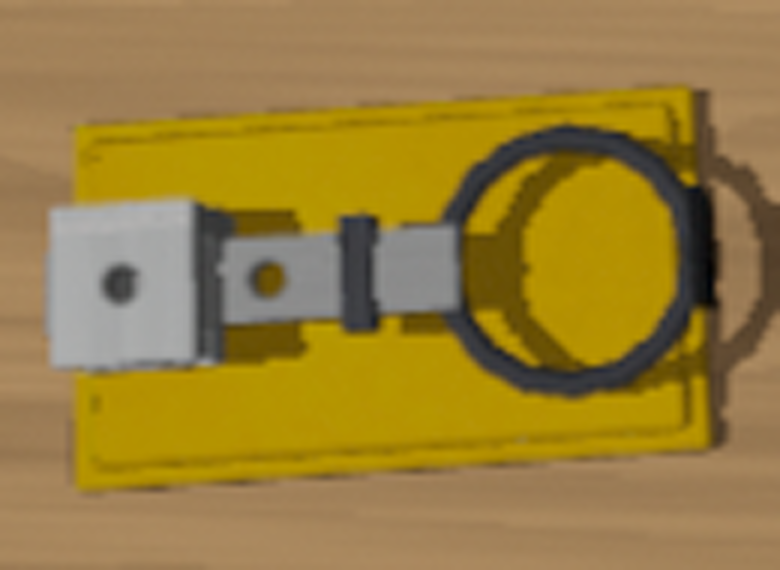

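Run:
```python
from h import *
f=lambda x,y:(110+x/6-.42,180+y/6-.42)
C=[onz("top",f(*p),.024) for p in [(77,127),(693,88),(712,448),(80,488)]]
for c in C: print(c)
ctr=np.mean(C,0);ay=(C[0]-C[1]+C[3]-C[2]);yaw=np.arctan2(ay[1],ay[0])-np.pi/2
print("ctr",ctr,"yaw",yaw, np.linalg.norm(C[0]-C[1]),np.linalg.norm(C[1]-C[2]))
Rz=R.from_euler('z',yaw)
print("hole from stand",ctr+Rz.apply([0,.08,.056]))
h=onz("top",f(120,284),.08);print("hole top cam",h)
# bar top z? ~0.067
b=onz("top",f(268,280),.066);print("bar hole",b,"ext",np.linalg.norm((b-h)[:2]), Rz.inv().apply(b-h))
print("tab top", [onz("top",f(*p),.092) for p in [(712,187),(716,306)]])
o=ray("top",(405.6,278.4));q=ray("scene",(256.1,76.9));print("red",tri(o,q))
im=np.load("pics/top0.npy");cv2.imwrite("pics/topr.png",cv2.resize(im[180:300,330:430],None,fx=5,fy=5,interpolation=cv2.INTER_CUBIC)[:,:,::-1])
im=np.load("pics/scene0.npy");cv2.imwrite("pics/scenec.png",cv2.resize(im[180:305,280:405],None,fx=4.7,fy=4.7,interpolation=cv2.INTER_CUBIC)[:,:,::-1])
print([ (n,onz("top",p,z)) for n,p,z in [("blue",(368,205),.1),("beaker",(345,148),.04),("flask",(267,118),.05)]])
```

```text
[0.6028 0.2293 0.024 ]
[ 0.6244 -0.0057  0.024 ]
[ 0.4888 -0.0185  0.024 ]
[0.4674 0.2158 0.024 ]
ctr [0.5458 0.1052 0.024 ] yaw 0.09120243375849801 0.2359777183363872 0.13623025987102466
hole from stand [0.5385 0.1849 0.08  ]
hole top cam [0.539  0.1891 0.08  ]
bar hole [0.543  0.1405 0.066 ] ext 0.04874847991180018 [-0.0004 -0.0487 -0.014 ]
tab top [array([ 0.5777, -0.0198,  0.092 ]), array([ 0.5362, -0.0229,  0.092 ])]
red (array([ 0.4497, -0.384 ,  0.0964]), [np.float64(5.3959624612550534e-05), np.float64(5.395962461272532e-05)])
[('blue', array([ 0.5968, -0.311 ,  0.1   ])), ('beaker', array([ 0.7372, -0.2786,  0.04  ])), ('flask', array([ 0.8014, -0.0974,  0.05  ]))]
```

View pics/topr.png

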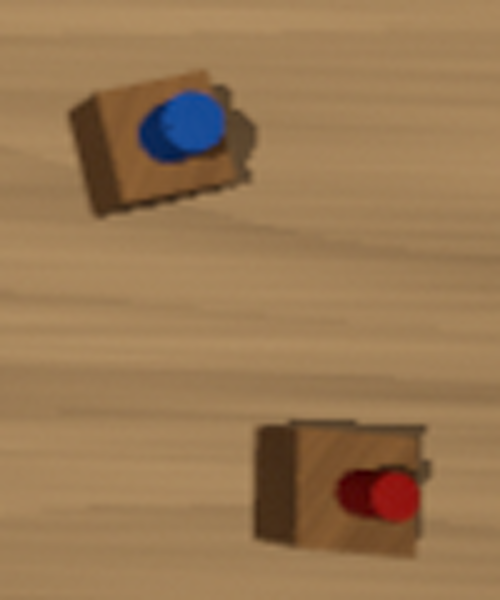

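View pics/scenec.png

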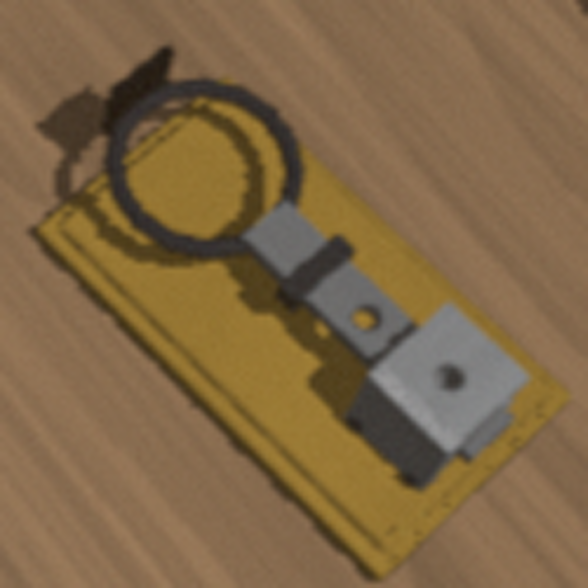

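```bash
cat >> h.py <<'E'
def go(p,yaw,s=None):
    s=s or r.observe(); M=R.from_euler('xyz',s["eef_rot"]); T=R.from_euler('xyz',[-np.pi/2,0,yaw])
    print("t",s["t"],"pos",np.array(s["eef_pos"]),np.array(s["eef_rot"]),"F",np.array(s["ft_force"]),"gap",s["finger_gap"])
    print("shift mm",(M.inv().apply(np.array(p)-s["eef_pos"])*1000).round(1),"turn",(M.inv()*T).as_rotvec())
E
python3 - <<'E'
from h import *
print("hole scene",onz("scene",(280+451/4.7-.4,180+378/4.7-.4),.08), "tri",tri(ray("scene",(280+451/4.7-.4,180+378/4.7-.4)),ray("top",(130-.4,227.3-.4))))
print("red top",onz("top",(408.6,279.0),.104))
im=np.load("pics/scene0.npy");cv2.imwrite("pics/scener.png",cv2.resize(im[60:160,200:300],None,fx=5,fy=5,interpolation=cv2.INTER_CUBIC)[:,:,::-1])
go([.561,-.066,.16],.091)
E
```

```text
hole scene [0.5397 0.1894 0.08  ] tri (array([0.5392, 0.1893, 0.0789]), [np.float64(9.981323991970682e-05), np.float64(9.981323991972642e-05)])
red top [ 0.4489 -0.3871  0.104 ]
t 0.15 pos [0.2872 0.6104 0.2217] [-1.5723 -0.     -0.4398] F [ 0.754  -1.6661 -0.0576] gap 0.08741798654182342
shift mm [ 535.7   62.5 -495.3] turn [ 0.0015 -0.5308 -0.0004]
```

View pics/scener.png

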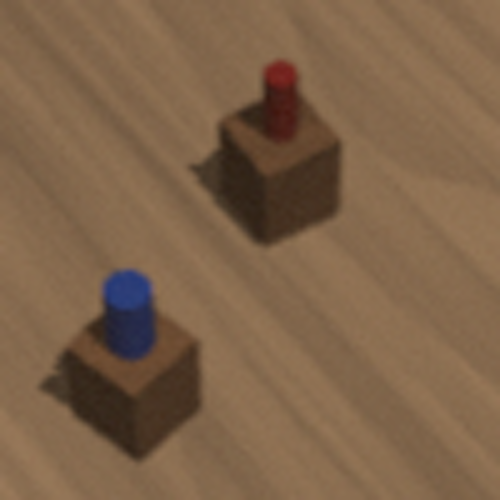

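>>> carry_out:
  moves:
    - [[536,30,-495],[0,-0.53,0],1]
    - [[536,30,-495],[0,-0.53,0],1]
    - [[536,30,-495],[0,-0.53,0],1]
    - [[536,30,-495],[0,-0.53,0],1]
    - [[536,30,-495],[0,-0.53,0],1]
    - [[536,30,-495],[0,-0.53,0],1]
    - [[536,30,-495],[0,-0.53,0],1]
    - [[536,30,-495],[0,-0.53,0],1]
    - [[536,30,-495],[0,-0.53,0],1]
    - [[536,30,-495],[0,-0.53,0],1]
  newtons: 20

```text
t: 1.4
eef_pos: [0.5222, 0.0302, 0.1969]
eef_rot: [-1.572, 0.0, 0.091]
ft_force: [0.7, 1.2, -0.2]
finger_gap: 0.0013
```

Run:
```python
from h import *
go([.561,-.066,.062],.091)
```

```text
t 1.4 pos [0.5222 0.0302 0.1969] [-1.5719  0.0003  0.0905] F [ 0.7107  1.1786 -0.2065] gap 0.0012773329795468071
shift mm [ 30.  134.9 -99.2] turn [ 0.0011 -0.0005 -0.0003]
```

>>> carry_out:
  moves:
    - [[30,20,-99],[0,0,0],1]
    - [[30,20,-99],[0,0,0],1]
    - [[30,20,-99],[0,0,0],1]
    - [[30,80,-99],[0,0,0],1]
    - [[30,135,-99],[0,0,0],1]
    - [[30,135,-99],[0,0,0],1]
    - [[30,135,-99],[0,0,0],1]

```text
t: 2.28
eef_pos: [0.5624, -0.0653, 0.0637]
eef_rot: [-1.572, -0.002, 0.091]
ft_force: [-0.2, 0.6, 1.1]
finger_gap: 0.0005
```

Run:
```python
from h import *
go([.561,-.066,.062],.091)
for n in ["scene","top"]:
    im=viewer.read_camera(n)
    x0,y0=(150,150) if n=="top" else (240,120)
    cv2.imwrite(f"pics/{n}1.png",cv2.resize(im[y0:y0+130,x0:x0+130],None,fx=4.5,fy=4.5,interpolation=cv2.INTER_CUBIC)[:,:,::-1])
```

```text
t 2.275 pos [ 0.5624 -0.0653  0.0637] [-1.572  -0.0023  0.0914] F [-0.2328  0.6221  1.074 ] gap 0.0004992335454174102
shift mm [-1.4  1.7 -0.6] turn [0.0012 0.0004 0.0023]
```

View pics/scene1.png

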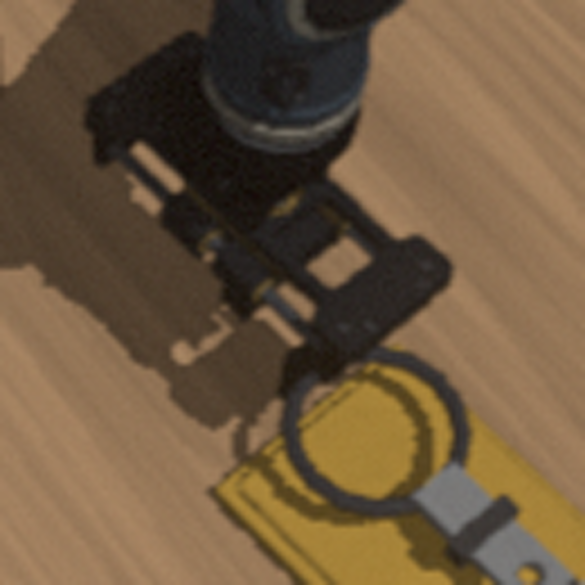

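View pics/top1.png

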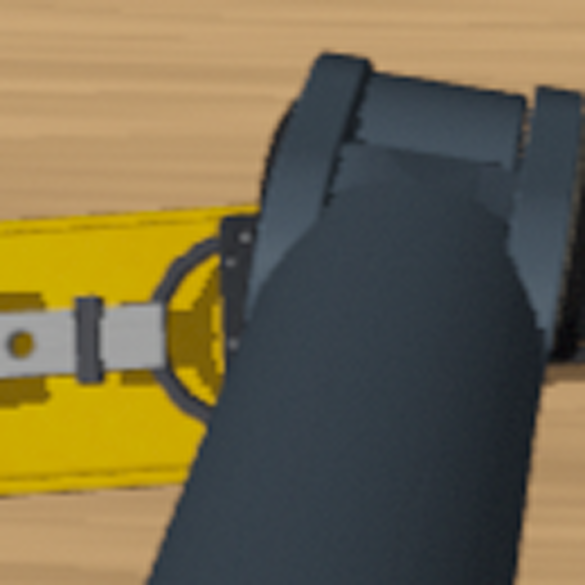

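>>> carry_out:
  moves:
    - [[-1,2,15],[0,0,0],1]
    - [[-1,2,25],[0,0,0],1]
    - [[-1,2,32],[0,0,0],1]
    - [[-1,2,40],[0,0,0],1]
    - [[-1,2,48],[0,0,0],1]
    - [[-1,2,56],[0,0,0],1]
    - [[-1,2,62],[0,0,0],1]
    - [[-1,2,67],[0,0,0],1]
    - [[-1,2,70],[0,0,0],1]

```text
t: 3.5
eef_pos: [0.5557, 0.0044, 0.0625]
eef_rot: [-1.572, -0.005, 0.091]
ft_force: [-1.2, -1.2, 3.0]
finger_gap: 0.0005
```

Run:
```python
from h import *
go([.561,-.066,.062],.091)
im=viewer.read_camera("top")
cv2.imwrite("pics/top2.png",cv2.resize(im[180:275,110:240],None,fx=6,fy=6,interpolation=cv2.INTER_CUBIC)[:,:,::-1])
```

```text
t 3.5 pos [0.5557 0.0044 0.0625] [-1.5722 -0.0046  0.0912] F [-1.1505 -1.1982  3.0369] gap 0.0004524606165134122
shift mm [ -1.1   0.6 -70.6] turn [0.0014 0.0002 0.0046]
```

View pics/top2.png

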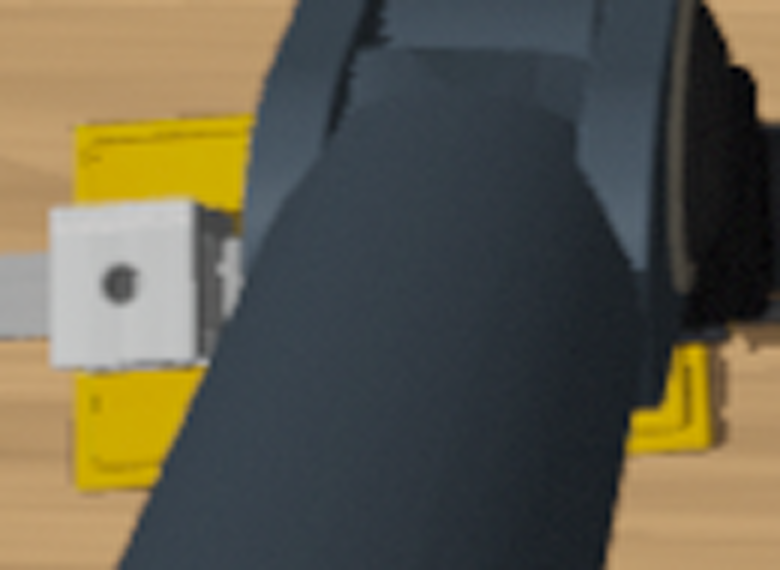

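>>> carry_out:
  moves:
    - [[0,0,2],[0,0,0],1]
    - [[0,0,4],[0,0,0],1]
    - [[0,0,6],[0,0,0],1]
    - [[0,0,6],[0,0,0],1]

```text
t: 4.05
eef_pos: [0.5551, 0.0112, 0.0624]
eef_rot: [-1.572, -0.005, 0.092]
ft_force: [-0.8, -1.9, 0.6]
finger_gap: 0.0
```

>>> carry_out:
  moves:
    - [[0,0,1.5],[0,0,0],1]
    - [[0,0,3],[0,0,0],1]
    - [[0,0,3],[0,0,0],1]

```text
t: 4.42
eef_pos: [0.5548, 0.0144, 0.0624]
eef_rot: [-1.571, -0.005, 0.092]
ft_force: [-0.1, -1.9, 1.8]
finger_gap: 0.0005
```

>>> carry_out:
  moves:
    - [[0,0,1.5],[0,0,0],1]
    - [[0,0,3],[0,0,0],1]
    - [[0,0,3],[0,0,0],1]

```text
t: 4.8
eef_pos: [0.5545, 0.0176, 0.0624]
eef_rot: [-1.571, -0.005, 0.092]
ft_force: [0.2, -1.9, 1.7]
finger_gap: 0.0003
```

>>> carry_out:
  moves:
    - [[0,0,1.5],[0,0,0],1]
    - [[0,0,3],[0,0,0],1]
    - [[0,0,3],[0,0,0],1]

```text
t: 5.18
eef_pos: [0.5545, 0.0177, 0.0625]
eef_rot: [-1.574, -0.005, 0.09]
ft_force: [0.3, -6.8, 0.4]
finger_gap: 0.0004
```

>>> carry_out:
  moves:
    - [[0,0,3],[0,0,0],1]
    - [[0,0,6],[0,0,0],1]
    - [[0,0,6],[0,0,0],1]
    - [[0,0,6],[0,0,0],1]

```text
t: 5.68
eef_pos: [0.5544, 0.0178, 0.0626]
eef_rot: [-1.581, -0.005, 0.086]
ft_force: [0.6, -13.2, 1.2]
finger_gap: 0.0003
```

>>> carry_out:
  moves:
    - [[0,0,-40],[0,0,0],1]
    - [[0,0,-50],[0,0,0],1]
    - [[0,-60,-50],[0,0,0],0.8]
    - [[0,-110,-60],[0,0,0],0]
    - [[-60,-110,-120],[0,0,0],0]
    - [[-110,-110,-200],[0,0,0],0]
    - [[-110,-110,-260],[0,0,0],0]
    - [[-110,-110,-300],[0,0,0],0]

```text
t: 6.68
eef_pos: [0.4713, -0.2666, 0.1749]
eef_rot: [-1.579, -0.006, 0.089]
ft_force: [2.0, 0.5, -0.5]
finger_gap: 0.0527
```

Run:
```python
from h import *
s=r.observe()
go([.449,-.387,.16],.091,s)
print(s["joint_pos"])
im=viewer.read_camera("wrist"); cv2.imwrite("pics/w3.png",im[:,:,::-1])
im=viewer.read_camera("top");np.save("pics/top3.npy",im)
cv2.imwrite("pics/top3.png",cv2.resize(im[180:275,110:240],None,fx=6,fy=6,interpolation=cv2.INTER_CUBIC)[:,:,::-1])
```

```text
t 6.675 pos [ 0.4713 -0.2666  0.1749] [-1.5788 -0.0063  0.0885] F [ 2.0191  0.5035 -0.4943] gap 0.05271813003084575
shift mm [ -32.9   15.6 -117.9] turn [ 0.0081 -0.0025  0.0063]
[ 0.2002  0.2994  0.2877  1.9261 -0.101   0.9206  2.1955]
```

View pics/w3.png

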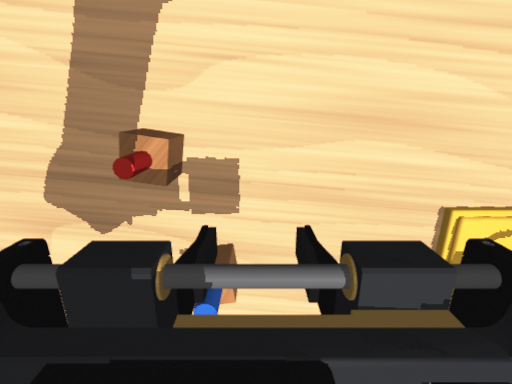

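View pics/top3.png

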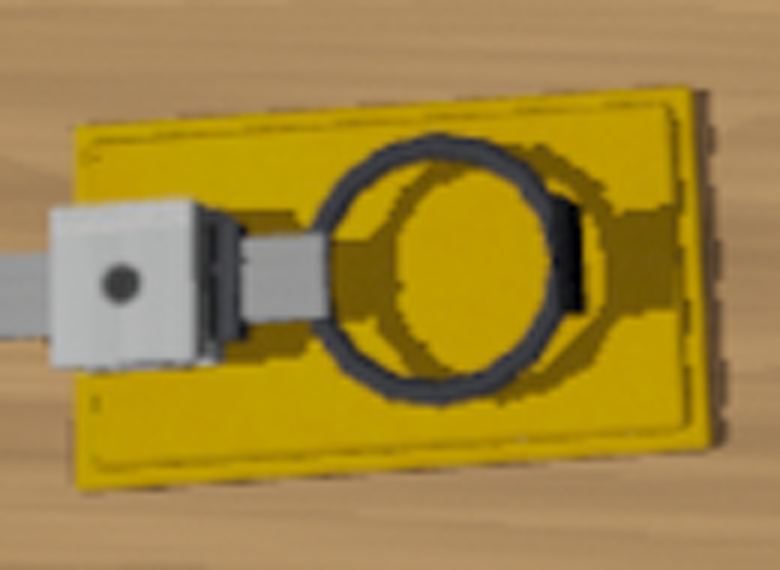

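Run:
```python
from h import *
s=r.observe()
print(onz("wrist",(124,168),.104,s))
go([.449,-.387,.16],-.8,s)
```

```text
[ 0.4465 -0.394   0.104 ]
t 6.775 pos [ 0.4698 -0.2735  0.1752] [-1.5843 -0.0057  0.0761] F [-0.4625  0.0562  0.329 ] gap 0.06044543097636217
shift mm [ -29.5   16.5 -111.4] turn [0.0101 0.8761 0.0113]
```

>>> carry_out:
  moves:
    - [[-30,0,-111],[0.01,0.18,0.01],0]
    - [[-30,0,-111],[0.01,0.36,0.01],0]
    - [[-30,0,-111],[0.01,0.54,0.01],0]
    - [[-30,0,-111],[0.01,0.72,0.01],0]
    - [[-30,0,-111],[0.01,0.876,0.01],0]
    - [[-30,0,-111],[0.01,0.876,0.01],0]
    - [[-30,0,-111],[0.01,0.876,0.01],0]
    - [[-30,0,-111],[0.01,0.876,0.01],0]

```text
t: 7.78
eef_pos: [0.4486, -0.386, 0.1765]
eef_rot: [-1.57, -0.001, -0.798]
ft_force: [-0.2, -1.1, -0.5]
finger_gap: 0.0868
```

Run:
```python
from h import *
s=r.observe()
go([.449,-.387,.071],-.8,s)
im=viewer.read_camera("wrist"); cv2.imwrite("pics/w4.png",im[:,:,::-1])
print(s["joint_pos"], proj("wrist",np.array([.449,-.387,.104]),s), proj("wrist",np.array(s["eef_pos"]),s),proj("wrist",np.array([.449,-.387,.06]),s))
m,b=blobs(im,(0,180,60),(6,255,255)); print(b)
```

```text
t 7.775 pos [ 0.4486 -0.386   0.1765] [-1.5699 -0.001  -0.7982] F [-0.1822 -1.0775 -0.4744] gap 0.08682394663090624
shift mm [  0.9 105.5  -0.5] turn [-0.0009  0.0018  0.001 ]
[ 0.2484  0.406   0.5168  1.8133 -0.2378  0.9827  1.6356] [255.1909 203.8354] [255.6409 238.6583] [255.2378 190.2939]
[(array([255.0985, 199.2683]), array([245, 184,  21,  31, 518], dtype=int32))]
```

View pics/w4.png

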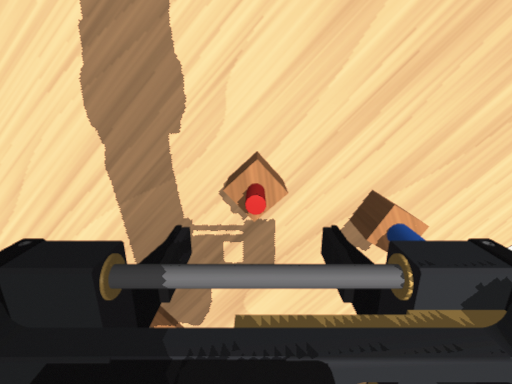

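>>> carry_out:
  moves:
    - [[1,50,0],[0,0,0],0]
    - [[1,80,0],[0,0,0],0]
    - [[1,100,0],[0,0,0],0]
    - [[1,105,0],[0,0,0],0]
    - [[1,105,0],[0,0,0],0]
    - [[1,105,0],[0,0,0],1]
    - [[1,105,0],[0,0,0],1]
    - [[1,105,0],[0,0,0],1]
    - [[1,105,0],[0,0,0],1]
    - [[1,105,0],[0,0,0],1]
  newtons: 25

```text
t: 9.07
eef_pos: [0.4494, -0.3869, 0.0716]
eef_rot: [-1.57, -0.001, -0.799]
ft_force: [-0.2, 0.7, -0.4]
finger_gap: 0.0449
```

>>> carry_out:
  moves:
    - [[0,0,0],[0,0,0],1]
    - [[0,0,0],[0,0,0],1]

```text
t: 9.32
eef_pos: [0.4494, -0.3869, 0.0715]
eef_rot: [-1.57, -0.001, -0.799]
ft_force: [-0.1, 0.3, 0.1]
finger_gap: 0.0249
```

Run:
```python
from h import *
s=r.observe()
go([.449,-.387,.071],-.8,s)
im=viewer.read_camera("wrist"); cv2.imwrite("pics/w5.png",im[:,:,::-1])
```

```text
t 9.325 pos [ 0.4494 -0.3869  0.0715] [-1.57   -0.0011 -0.7987] F [-0.0648  0.2927  0.0578] gap 0.024926295336168424
shift mm [-0.2  0.5 -0.3] turn [-0.0008  0.0013  0.0011]
```

View pics/w5.png

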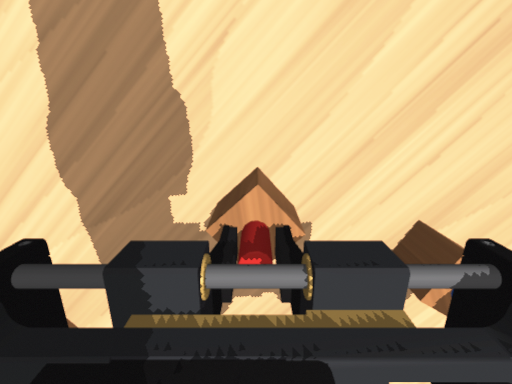

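>>> carry_out:
  moves:
    - [[0,0,0],[0,0,0],1]
    - [[0,0,0],[0,0,0],1]
    - [[0,0,0],[0,0,0],1]
    - [[0,-15,0],[0,0,0],1]
    - [[0,-40,0],[0,0,0],1]
    - [[0,-80,0],[0,0,0],1]
    - [[0,-120,0],[0,0,0],1]
    - [[0,-120,0],[0,0,0],1]
    - [[0,-120,0],[0,0,0],1]

```text
t: 10.5
eef_pos: [0.4489, -0.3864, 0.1915]
eef_rot: [-1.57, -0.0, -0.799]
ft_force: [-0.5, -0.9, -2.3]
finger_gap: 0.0194
```

Run:
```python
from h import *
s=r.observe()
go([.5393,.1893,.20],-.8,s)
im=viewer.read_camera("wrist"); cv2.imwrite("pics/w6.png",im[:,:,::-1])
print(proj("wrist",np.array(s["eef_pos"])-[0,0,.055],s))
```

```text
t 10.5 pos [ 0.4489 -0.3864  0.1915] [-1.5696 -0.0004 -0.7986] F [-0.4695 -0.8761 -2.2845] gap 0.01939936643479316
shift mm [-349.3   -8.1  466.5] turn [-0.0012  0.0014  0.0004]
[255.5929 209.5552]
```

View pics/w6.png

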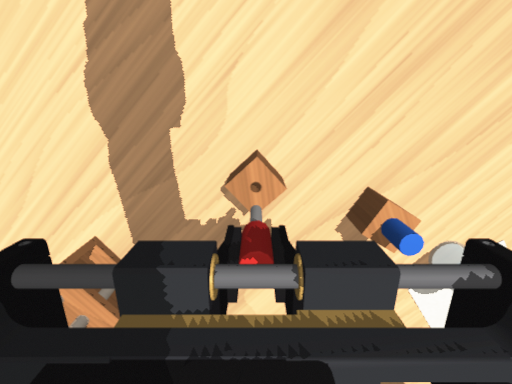

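>>> carry_out:
  moves:
    - [[-349,-8,467],[0,0,0],1]
    - [[-349,-8,467],[0,0,0],1]
    - [[-349,-8,467],[0,0,0],1]
    - [[-349,-8,467],[0,0,0],1]
    - [[-349,-8,467],[0,0,0],1]
    - [[-349,-8,467],[0,0,0],1]
    - [[-349,-8,467],[0,0,0],1]
    - [[-349,-8,467],[0,0,0],1]
    - [[-349,-8,467],[0,0,0],1]
    - [[-349,-8,467],[0,0,0],1]

```text
t: 11.8
eef_pos: [0.5384, 0.1947, 0.1978]
eef_rot: [-1.572, 0.003, -0.792]
ft_force: [0.7, -1.4, 0.2]
finger_gap: 0.0192
```

>>> carry_out:
  moves:
    - [[0,0,0],[0,0,0],1]
    - [[0,0,0],[0,0,0],1]

```text
t: 12.05
eef_pos: [0.5379, 0.1926, 0.1969]
eef_rot: [-1.574, 0.003, -0.794]
ft_force: [-0.2, 0.0, -0.7]
finger_gap: 0.0196
```

Run:
```python
from h import *
s=r.observe()
go([.5393,.1893,.20],-.8,s)
im=viewer.read_camera("wrist"); cv2.imwrite("pics/w7.png",im[:,:,::-1])
e=np.array(s["eef_pos"])
print("tip",proj("wrist",e-[0,0,.0635],s),"hole",proj("wrist",np.array([.5393,.1893,.08]),s))
cv2.imwrite("pics/w7c.png",cv2.resize(im[130:280,180:330],None,fx=4,fy=4,interpolation=cv2.INTER_CUBIC)[:,:,::-1])
```

```text
t 12.05 pos [0.5379 0.1926 0.1969] [-1.5744  0.0031 -0.7938] F [-0.1532  0.0013 -0.6596] gap 0.019565055213564105
shift mm [ 3.4 -3.1 -1.3] turn [ 0.0037  0.0062 -0.003 ]
tip [255.9374 206.4279] hole [254.8613 192.7299]
```

View pics/w7c.png

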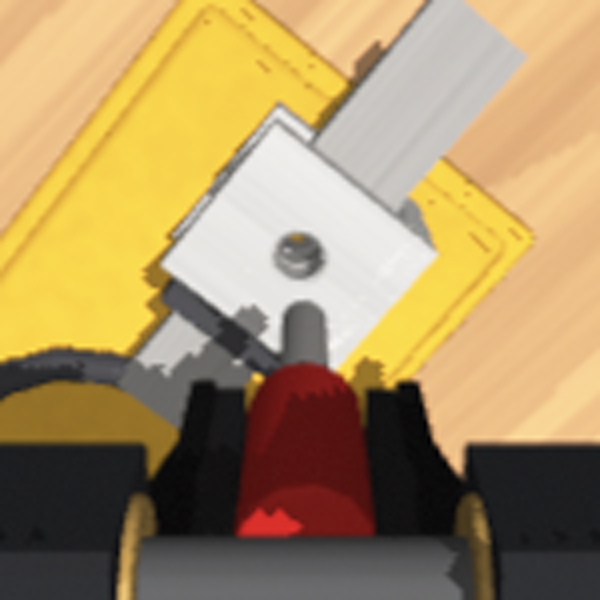

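>>> carry_out:
  moves:
    - [[3.4,20,-1.3],[0.004,0.006,-0.003],1]
    - [[3.4,43,-1.3],[0.004,0.006,-0.003],1]
    - [[3.4,43,-1.3],[0.004,0.006,-0.003],1]
    - [[3.4,43,-1.3],[0.004,0.006,-0.003],1]

```text
t: 12.6
eef_pos: [0.5401, 0.1879, 0.1552]
eef_rot: [-1.569, -0.001, -0.803]
ft_force: [1.1, 0.2, -0.7]
finger_gap: 0.0192
```

Run:
```python
from h import *
s=r.observe()
go([.5393,.1893,.14],-.8,s)
im=viewer.read_camera("wrist")
e=np.array(s["eef_pos"])
print("tip",proj("wrist",e-[0,0,.0635],s),"hole",proj("wrist",np.array([.5393,.1893,.08]),s))
cv2.imwrite("pics/w8c.png",cv2.resize(im[130:280,180:330],None,fx=4,fy=4,interpolation=cv2.INTER_CUBIC)[:,:,::-1])
```

```text
t 12.6 pos [0.5401 0.1879 0.1552] [-1.5687 -0.0008 -0.8026] F [ 1.0973  0.2218 -0.7242] gap 0.01917984601997156
shift mm [-1.6 15.2  0.4] turn [-0.0021 -0.0026  0.0008]
tip [255.5222 206.1709] hole [255.9675 200.3164]
```

View pics/w8c.png

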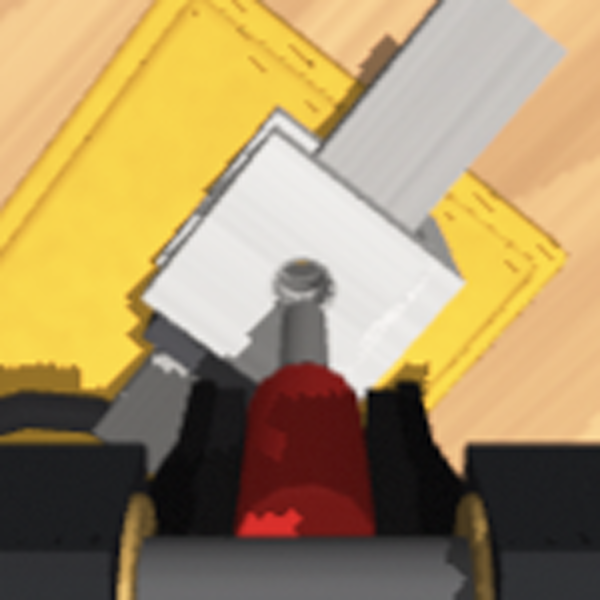

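>>> carry_out:
  moves:
    - [[-1.6,4,0.4],[-0.002,-0.003,0],1]
    - [[-1.6,7,0.4],[-0.002,-0.003,0],1]
    - [[-1.6,7,0.4],[-0.002,-0.003,0],1]
    - [[-1.6,7,0.4],[-0.002,-0.003,0],1]

```text
t: 13.15
eef_pos: [0.5395, 0.1898, 0.1485]
eef_rot: [-1.57, -0.001, -0.799]
ft_force: [-0.1, 0.2, 0.0]
finger_gap: 0.0189
```

Run:
```python
from h import *
go([.5393,.1893,.14],-.8)
```

```text
t 13.15 pos [0.5395 0.1898 0.1485] [-1.57  -0.001 -0.799] F [-0.1362  0.2008  0.0257] gap 0.018855284631867142
shift mm [ 0.2  8.5 -0.4] turn [-0.0008  0.001   0.001 ]
```

Tip is about 5 mm above the hole and within 0.5 mm of its axis; lowering gently.

>>> carry_out:
  moves:
    - [[0.2,4,-0.4],[0,0,0],1]
    - [[0.2,8,-0.4],[0,0,0],1]
    - [[0.2,12,-0.4],[0,0,0],1]
    - [[0.2,12,-0.4],[0,0,0],1]
    - [[0.2,12,-0.4],[0,0,0],1]

```text
t: 13.78
eef_pos: [0.5394, 0.1893, 0.1365]
eef_rot: [-1.57, -0.001, -0.799]
ft_force: [0.6, 0.1, -0.2]
finger_gap: 0.0194
```

>>> carry_out:
  moves:
    - [[0,4,0],[0,0,0],1]
    - [[0,8,0],[0,0,0],1]
    - [[0,12,0],[0,0,0],1]
    - [[0,16,0],[0,0,0],1]
    - [[0,16,0],[0,0,0],1]

```text
t: 14.4
eef_pos: [0.5391, 0.1892, 0.12]
eef_rot: [-1.571, -0.001, -0.799]
ft_force: [-0.1, -0.1, -0.7]
finger_gap: 0.0193
```

>>> carry_out:
  moves:
    - [[0,4,0],[0,0,0],1]
    - [[0,8,0],[0,0,0],1]
    - [[0,12,0],[0,0,0],1]
    - [[0,16,0],[0,0,0],1]
    - [[0,16,0],[0,0,0],1]

```text
t: 15.02
eef_pos: [0.5389, 0.1891, 0.1036]
eef_rot: [-1.572, -0.001, -0.799]
ft_force: [-0.2, 0.1, 0.1]
finger_gap: 0.0195
```

>>> carry_out:
  moves:
    - [[0,3,0],[0,0,0],1]
    - [[0,6,0],[0,0,0],1]
    - [[0,9,0],[0,0,0],1]
    - [[0,12,0],[0,0,0],1]
    - [[0,15,0],[0,0,0],1]
    - [[0,15,0],[0,0,0],1]
  newtons: 45

```text
t: 15.78
eef_pos: [0.5394, 0.1894, 0.0913]
eef_rot: [-1.57, 0.0, -0.799]
ft_force: [-6.1, -1.0, 19.3]
finger_gap: 0.0189
```

>>> carry_out:
  moves:
    - [[0,0,0],[0,0,0],1]
    - [[0,0,0],[0,0,0],0.8]
    - [[0,0,0],[0,0,0],0.5]
    - [[0,0,0],[0,0,0],0.4]
    - [[0,0,0],[0,0,0],0.4]
    - [[0,0,0],[0,0,0],0.4]
    - [[0,0,0],[0,0,0],0.4]

```text
t: 16.65
eef_pos: [0.5394, 0.1893, 0.0912]
eef_rot: [-1.57, 0.0, -0.799]
ft_force: [0.2, -0.6, 0.4]
finger_gap: 0.0509
```

Run:
```python
from h import *
s=r.observe()
go([.5393,.1893,.14],-.8)
im=viewer.read_camera("wrist")
cv2.imwrite("pics/w9c.png",cv2.resize(im[130:290,170:340],None,fx=3.5,fy=3.5,interpolation=cv2.INTER_CUBIC)[:,:,::-1])
```

```text
t 16.65 pos [0.5394 0.1893 0.0912] [-1.5704  0.0001 -0.7994] F [ 0.1947 -0.5694  0.3522] gap 0.050898118589409326
shift mm [ -0.1 -48.8  -0.1] turn [-0.0004  0.0006 -0.0001]
```

View pics/w9c.png

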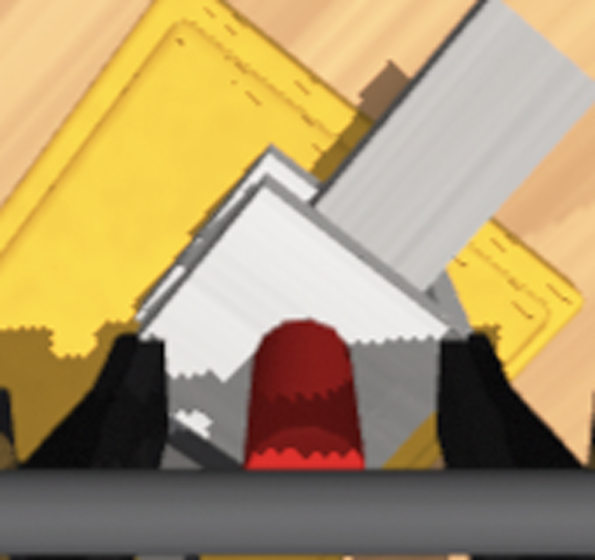

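Handle appears seated and released; retreating straight up and away to check.

>>> carry_out:
  moves:
    - [[0,-30,0],[0,0,0],0.4]
    - [[0,-80,0],[0,0,0],0.4]
    - [[0,-120,0],[0,0,0],0.4]
    - [[60,-120,-60],[0,0,0],0.4]
    - [[60,-120,-120],[0,0,0],0.4]
    - [[60,-120,-180],[0,0,0],0.4]
    - [[60,-120,-180],[0,0,0],0.4]
    - [[60,-120,-180],[0,0,0],0.4]

```text
t: 17.7
eef_pos: [0.4523, 0.0207, 0.2116]
eef_rot: [-1.569, -0.0, -0.8]
ft_force: [0.5, 0.9, -0.0]
finger_gap: 0.0521
```

Run:
```python
from h import *
s=r.observe()
go([.5393,.1893,.14],-.8)
for n in ["scene","top"]:
    im=viewer.read_camera(n); np.save(f"pics/{n}9.npy",im)
    x0,y0=(100,165) if n=="top" else (285,180)
    cv2.imwrite(f"pics/{n}9.png",cv2.resize(im[y0:y0+120,x0:x0+130],None,fx=4.8,fy=4.8,interpolation=cv2.INTER_CUBIC)[:,:,::-1])
    for z in (.08,.124): print(n,z,"predicted axis px",proj(n,np.array([.5393,.1893,z])))
    m,b=blobs(im,(0,180,50),(6,255,255)); print(b)
```

```text
t 17.7 pos [0.4523 0.0207 0.2116] [-1.5687 -0.0001 -0.8003] F [ 0.5082  0.8855 -0.0326] gap 0.05210602235859453
shift mm [-60.4  72.  179.7] turn [-0.0021 -0.0003  0.0001]
scene 0.08 predicted axis px [375.665  259.8698]
scene 0.124 predicted axis px [380.6909 252.0422]
[(array([380.3182, 252.6136]), array([377, 249,   8,   8,  44], dtype=int32))]
top 0.08 predicted axis px [129.4967 226.7583]
top 0.124 predicted axis px [122.4671 224.8176]
[(array([124.9792, 225.4167]), array([119, 221,  14,  10,  96], dtype=int32))]
```

View pics/scene9.png

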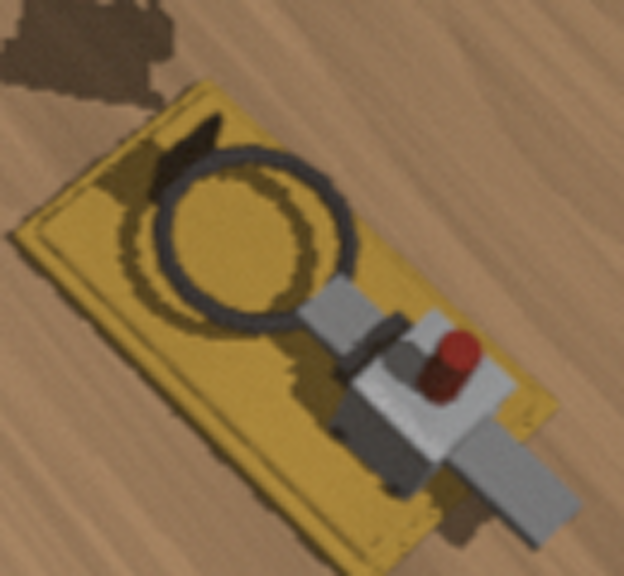

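View pics/top9.png

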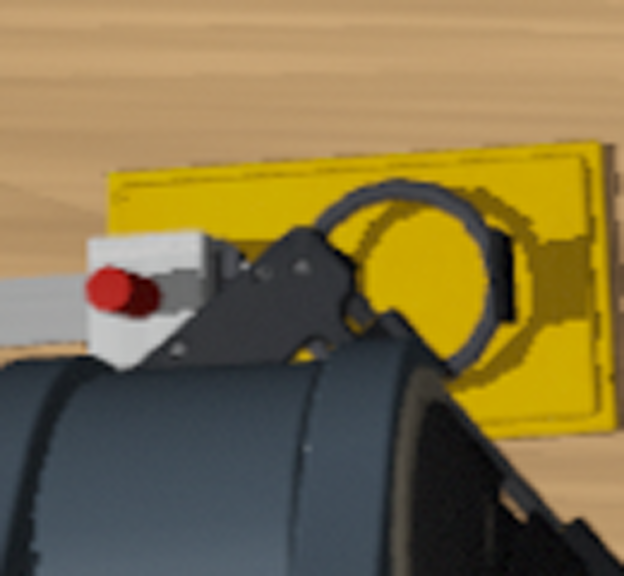

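```bash
python3 -c "
from workcell import close_job
print(close_job())"
```

```text
the job is handed in; nothing more can be done
None
```

I pushed the bar home with the shut fingers, put the red pin through the bracket and bar, and let go. The job was handed in at about 18 s.

- **Bar:** it stopped moving while the push rose to about 13 N, and the pictures show the dark collar against the bracket.
- **Pin:** I lowered it into the hole and pressed until it stopped with 19 N upward at the tool height expected for fully home (0.0913 m, expected 0.0915 m). After release, the handle's top lay within about 1 pixel of where it should be when home and upright, in both the scene and top cameras.
- **Other objects:** I planned the paths clear of the blue pin, flask and beaker and felt no contact with them. I did not measure their positions again at the end.
- **Gripper:** it was empty and well clear, with force readings near zero at hand-in.

No check failed. One early wrist-camera estimate of the red handle was 7 mm off because the arm was still moving. A second look agreed with the top camera to within a pixel.

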